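# Fetch the mic windscreen cage from the lidded case

## Robot

A 6-joint arm with a two-finger parallel gripper is mounted at the origin on the work surface. World frame = base frame: x ahead of the robot, y to its left, z up, the work surface at z = 0. Lengths are in mm, angles in rad, forces in N, time in s.
With the tool pointing down it reaches from about 400 to 825 mm from the base axis. Payload 7 kg.
Tool frame: the origin (TCP) lies on the centre line of the jaws, within the pads' length; the fingertips stand 17 mm ahead of it and the grasp point (between the pads) lies 2 mm behind it (env.tip_extent is the distance from the TCP to the fingertips, in mm); z points along the fingers, y is the line along which they close (so a half turn about z gives the same grasp; the last joint's range is limited). The gripper opens to 85 mm and grips with 20 to 120 N. Pads are 22 mm wide; open, the fingers measure 114 mm over their backs; the gripper's body (76 mm by 85 mm) begins 54 mm behind the grasp point. The pads swing forward as they close: fully open they stand 13 mm farther back than shut.
Start: joints at [1.554, 0.359, 0.012, 0, -1.224, -0.288], TCP at [202.578, 643.861, 248.302] pointing down, gripper open.
Joint ranges: [-3.07, 3.07], [-1.43, 2.12], [-1.02, 1.25], [-3.03, 1.67], [-3.05, -0], [-3.03, 3.03]. Speed limits (rad/s): [2.39, 2.39, 3.01, 3.14, 3.14, 3.14].

## Interface

Orientations are given as a 3x3 rotation matrix whose columns are the frame's x, y, z axes.
In Python, from workcell import monitor, cams, workorder, env gives the robot as it stands. The module is installed in compiled form; this text tells all that it offers.
- The arm moves only by the tool servo_tool, never from a script. Its argument "rows" is a list of rows, each a list of 6 numbers: the shift along the tool's x, y, z in mm, then the turn, a rotation vector about the tool's x, y, z in degrees. In form: [[x, y, z, wx, wy, wz], ...]. A call has exactly 8 rows; each row is the pose to reach, as a shift and turn from the pose commanded when the call began, along the tool's axes at that moment; what a row does not reach only later rows make up. A row lasts 1/12 s, in which the tool goes at most 41.7 mm and 7.16 degrees, less where a joint would pass 70% of its speed; a pose out of reach is approached as far as the arm can. A call with a gripper value outside its range is refused whole. "jaw" is the finger opening in mm, from 0 to 85.4, set as the call begins (left out, the last holds). The fingers move at their own pace and stop on an object; "squeeze" is the grip in N (left out, the last holds). Time passes only in rows, so rows that repeat a pose let the fingers close, or fill a call up. It gives the time, the measured TCP pose, the force, the opening and the grip force at its end, in the units of the state.
- monitor.get_state(): the state, without advancing time (a new reading comes with each control period).
- cams.camera(name): name is "scene" or "top" or "wrist"; returns the picture (480x640x3 uint8, red, green, blue); there is no depth.
- cams.calibration(name): a dict with "fx", "fy", "cx", "cy" (pixels), "dist" ([k1, k2, p1, p2, k3] as OpenCV has them; the pictures are not rectified), "rvec" (rotation vector, rad) and "tvec" (3), from world to camera coordinates, as OpenCV has them; the wrist camera has in their place "T_tool_cam" (4x4, takes a point from camera to tool coordinates, whose origin is the TCP and whose axes are the flange's). Camera axes: x right, y down, z forward; pixel columns grow to the right and rows downward; lengths in mm; the calibration is good to about 2 mm. A picture is of the moment at which its call begins: read the wrist's pose just before it. calibration takes no time and is no camera call.
- workorder.close_job(): hands the job in; it is judged then, once.
The state is a dict: "time_s": time; "joints": joint angles; "joint_velocities": joint speeds; "tau": joint torques, N m; "ee_pos": TCP position; "orientation": TCP orientation; "force": force on the tool from outside, world axes, zero at the start; "moment": the same for the moment, N m; "grip_width": opening from 0.0 (shut) to 1.0 (fully open); "grip_force": force on a finger pad.
Only numpy, scipy, OpenCV 4.12 (cv2) and the standard library are available. Lean on these libraries where they do the work, as an engineer would, in place of code of your own. Each camera call takes 0.05 s, during which the arm holds its last target. There are 200 camera calls.

## Task

Swing the lid of the blue case up by its yellow tab, past its balance point so that it lies back and stays open by itself. Then lift the silver windscreen cage straight out of the case and set it down gently, upright and with its whole foot on the round cork mat; do not drop it. Leave the lid open, the white insulator in its compartment and the red earbud cases and the green lamp where they are.

Things in the scene. Friction and masses are not known exactly. Their poses are not given: they have to be found in the camera images.
- case: Blue hard case fixed to the shelf, 160 mm (its x) by 280 mm (its y), open body 58 mm high without the lid, 82 mm with it shut. Walls and floor 5 mm. A 5 mm divider across the middle makes two compartments side by side along its y, each 150 mm (x) by about 132 mm (y) inside; one holds the windscreen cage, the other the insulator, either way round. Origin under the centre of the case at shelf height; x points to the hinge side (away from the robot), z up.
- case_lid (a joint): Angle of the lid in rad: 0 shut, grows as it opens, 1.9 at its stop, lying back beyond upright. It turns about the case's y axis through lid_hinge, so that the tab rises and then goes over towards the case's +x. Lid 0.3 kg, no latch, light hinge: it balances at about 1.36, falls shut below that and falls back onto the stop, and stays there, beyond it.
- lid_hinge (a point): Point on the hinge axis, in the middle of the far (+x) rim of the case, 58 mm above the shelf. 80 mm along the case's x from the case's origin. Its axes turn with the lid.
- lid_tab (a point): Grip point of the yellow pull tab that sticks out from the middle of the lid's near edge: in the lid's axes 192 mm from lid_hinge along -x and 10 mm along z (68 mm above the shelf when shut). The tab is 20 mm wide along the hinge axis (the case's y), 10 mm thick and 46 mm long, its outer end 14 mm beyond this point and the lid's edge 32 mm behind it. Pinched from above across its 20 mm width, it can turn between the fingers as the lid swings.
- cage_center (a point): Silver aluminium microphone windscreen cage, an upright barred cylinder 45 mm in diameter and 65 mm high, about 0.12 kg, loose, with a dark core. This point is its centre, half-way up (32.5 mm above its foot); z up. It stands on the floor of one compartment, hidden while the lid is shut, its top 12 mm above the open body's rim.
- insulator_center (a point): White ribbed ceramic insulator, 44 mm in diameter and 44 mm high, loose, in the other compartment. The point is its centre. To be left alone.
- mat_top (a point): Centre of the upper face of the round cork mat, 90 mm in diameter and 4 mm thick, fixed to the shelf; z up.
- earbuds_a_center (a point): Centre of a red rubber earbud case lying on the shelf, 48 x 62 x 26 mm high, loose. To be left alone.
- earbuds_b_center (a point): Centre of the other red rubber earbud case, the same size, loose. To be left alone.
- lamp_center (a point): Centre of a green glass pilot lamp with a steel foot standing on the shelf, 38 mm in diameter and 45 mm high, loose. To be left alone.
- cage: The windscreen cage (see cage_center) with its origin at the centre of its foot.
There are look-alikes about, which are no part of the job. Of the things shaped like the part that bears mat_top, the cork one is meant.

How it is judged (in metres and radians):
On the way, in this order (a step that is already met when the one before it is completed fails the run):
1. the lid lies open past its balance point by itself, untouched by the robot (value of joint case_lid above 1.7 rad and contact force between each of the arm, the fingers and case_lid below 0.1 N and velocity of joint case_lid below 0.1 rad/s), for 0.2 s.
2. the cage is lifted clear of the case, the lid still open (value of joint case_lid above 1.7 rad and z of cage_center in the frame of case above 0.095 m), for 0.1 s.
At the end, for the whole second after the job is handed in: The lid rests open (joint above 1.7 rad). The cage stands still and upright (within 0.1 rad) on the cork mat, its whole foot on it (centre within 22.5 mm of the mat's centre), released. The insulator, both earbud cases and the lamp are within 15 mm of where they were (value of joint case_lid above 1.7 rad and horizontal distance between cage_center and mat_top below 0.0225 m and z of cage_center in the frame of mat_top between 0.028 and 0.037 m and angle between cage_center's own z axis and vertical below 0.1 rad and linear speed of cage below 0.02 m/s and not (distance of earbuds_a_center from where it was at the start of the episode above 0.015 m) and not (distance of earbuds_b_center from where it was at the start of the episode above 0.015 m) and not (distance of lamp_center from where it was at the start of the episode above 0.015 m) and not (distance of insulator_center from where it was at the start of the episode above 0.015 m)); the robot touches nothing.
It fails at once if the first earbud case is moved by more than 15 mm (distance of earbuds_a_center from where it was at the start of the episode above 0.015 m).
It fails at once if the second earbud case is moved by more than 15 mm (distance of earbuds_b_center from where it was at the start of the episode above 0.015 m).
It fails at once if the pilot lamp is moved by more than 15 mm (distance of lamp_center from where it was at the start of the episode above 0.015 m).
It fails at once if the insulator is moved by more than 15 mm (distance of insulator_center from where it was at the start of the episode above 0.015 m).
It fails at once if the cage falls free (faster than 0.5 m/s while not held) (linear speed of cage above 0.5 m/s and contact force between the fingers and cage below 0.05 N).
It also fails if it takes over 58 s, if anything falls off the work surface, if the arm or the gripper's body presses on something with over 40 N, if the wrist force passes 120 N, or if a joint passes its speed limit or range.

## Working session

There is one attempt and no reset: what is moved stays moved. The work goes in short steps, Python scripts to look and compute and a tool call to move; the robot and the scene stay as the last step left them, time stands still between calls to the robot, and variables do not carry over. Pictures are saved under pics/ and viewed, at most 10 in all, crops included, and the job is handed in when it is done.

Besides the shell and the picture viewer there is one more tool, called after "Emit:" as name([rows], argument=value, ...), one row to a line, values as JSON. servo_tool: Moves the arm, as the interface text tells. Its arguments: {"type":"object","properties":{"rows":{"type":"array","items":{"type":"array","items":{"type":"number"}}},"jaw":{"type":"number"},"squeeze":{"type":"number"}},"required":["rows"]}

```bash
mkdir -p pics
cat > h.py <<'E'
import numpy as np, cv2
from workcell import monitor, cams, workorder, env
def ray(name,px,st=None):
    c=cams.calibration(name)
    K=np.array([[c['fx'],0,c['cx']],[0,c['fy'],c['cy']],[0,0,1.]])
    p=cv2.undistortPoints(np.array(px,float).reshape(-1,1,2),K,np.array(c['dist'],float)).reshape(-1,2)
    d=np.c_[p,np.ones(len(p))]
    if name=='wrist':
        T=np.array(c['T_tool_cam']);R=np.array(st['orientation']).reshape(3,3);t=np.array(st['ee_pos'])
        return R@T[:3,3]+t,d@(R@T[:3,:3]).T
    R=cv2.Rodrigues(np.array(c['rvec'],float))[0]
    return -R.T@np.array(c['tvec'],float).ravel(), d@R
def onz(name,px,z,st=None):
    o,d=ray(name,px,st); return o+d*((z-o[2])/d[:,2])[:,None]
def snap(name,fn):
    st=monitor.get_state(); im=cams.camera(name); cv2.imwrite('pics/'+fn,cv2.cvtColor(im,cv2.COLOR_RGB2BGR)); return im,st
E
python3 - <<'E'
from h import *
for n in('top','scene'): 
    snap(n,n+'0.png'); print(n,ray(n,[[320,240]]))
s=monitor.get_state(); print(s['ee_pos'],s['orientation'],s['time_s'],env.tip_extent); print(cams.calibration('wrist')['T_tool_cam'])
E
```

```text
top (array([ 333.46616346,  -15.27448796, 1117.65355448]), array([[ 0.17029911,  0.00717511, -0.98540196]]))
scene (array([827.74386223, 491.38892416, 925.80413387]), array([[-0.30712102, -0.48444742, -0.81921466]]))
[202.43523718 643.50933371 247.46907777] [[ 9.53897120e-01 -3.00133616e-01 -3.10597825e-04]
 [-3.00133744e-01 -9.53896027e-01 -1.45068032e-03]
 [ 1.39119898e-04  1.47702067e-03 -9.99998900e-01]] 0.1 17.0
[[-6.94228054e-04 -9.45420514e-01 -3.25852066e-01  8.46865401e+01]
 [ 9.99999677e-01 -5.24162863e-04 -6.09704608e-04  1.77688167e-02]
 [ 4.05627693e-04 -3.25852384e-01  9.45420573e-01 -1.26204993e+02]
 [ 0.00000000e+00  0.00000000e+00  0.00000000e+00  1.00000000e+00]]
```

View pics/top0.png

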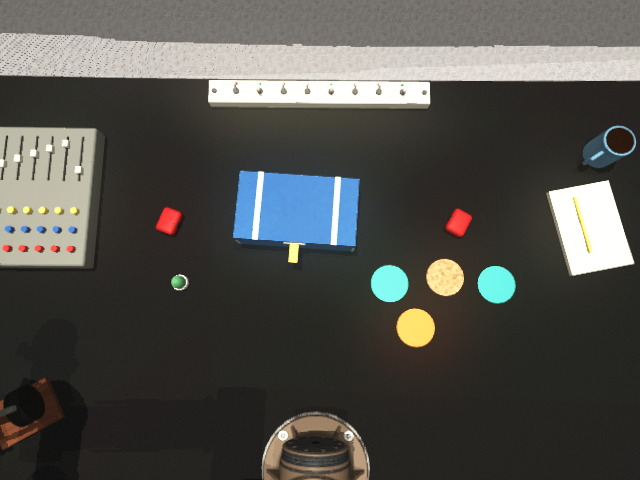

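View pics/scene0.png

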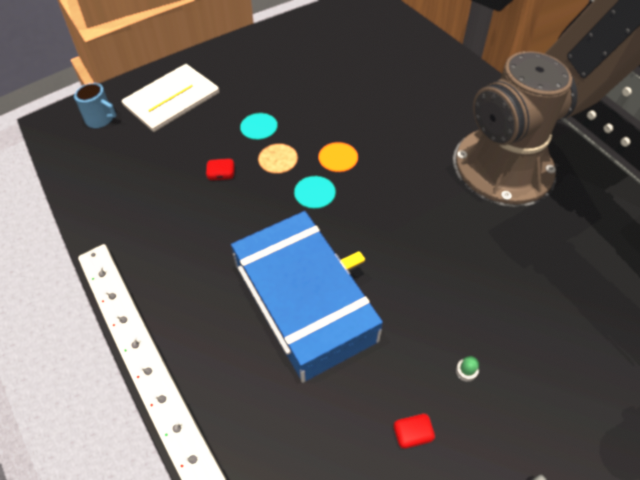

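The top view shows the blue case at about (297,210) with its tab at (293,253), and the cork mat at (445,278) among cyan and orange look-alikes. The red earbud cases are at (169,222) and (459,223), the lamp at (180,283).

```bash
cat > m.py <<'E'
from h import *
im=cv2.imread('pics/top0.png'); hsv=cv2.cvtColor(im,cv2.COLOR_BGR2HSV)
def cont(mask,box=None):
    m=np.zeros_like(mask)
    if box: x0,y0,x1,y1=box; m[y0:y1,x0:x1]=mask[y0:y1,x0:x1]
    else: m=mask
    c=max(cv2.findContours(m,cv2.RETR_EXTERNAL,cv2.CHAIN_APPROX_NONE)[0],key=cv2.contourArea); return c.reshape(-1,2)
def rep(n,c,z):
    P=onz('top',c,z)[:,:2].astype(np.float32); (x,y),s,a=cv2.minAreaRect(P); print(n,'c',np.round([x,y],1),'size',np.round(s,1),'ang',round(a,2))
blue=cv2.inRange(hsv,(95,80,70),(125,255,255)); 
white=cv2.inRange(hsv,(0,0,150),(180,60,255))
rep('lid82',cont(blue|white,(225,160,370,252)),82)
yl=cv2.inRange(hsv,(20,100,120),(35,255,255))
rep('tab',cont(yl,(275,235,310,275)),73)
bright=cv2.inRange(hsv,(5,40,110),(30,255,255))
rep('mat',cont(bright,(415,252,470,302)),4)
red=cv2.inRange(hsv,(0,120,70),(6,255,255))|cv2.inRange(hsv,(174,120,70),(180,255,255))
rep('ea',cont(red,(145,200,195,245)),20); rep('eb',cont(red,(435,200,485,245)),20)
rep('lamp',cont(cv2.inRange(hsv,(0,0,60),(180,255,255)),(165,268,195,296)),20)
# lid top face corners
print(onz('top',[[241,171],[359,179],[355,250],[236,240]],82).round(1))
E
python3 m.py
```

```text
lid82 c [583.   47.5] size [281.9 174.1] ang 86.43
tab c [483.4  53.7] size [21.7 42.8] ang 86.4
mat c [ 437.6 -308.8] size [87.1 89.9] ang 0.44
ea c [568.7 360.4] size [52.2 63.1] ang 69.45
eb c [ 569.5 -342.4] size [49.3 65.7] ang 60.44
lamp c [419.5 325.5] size [38.5 40.1] ang 3.25
[[674.7 178.2  82. ]
 [657.4 -97.5  82. ]
 [490.  -87.5  82. ]
 [511.1 183.7  82. ]]
```

Emit:
servo_tool([
  [27,30,0,0,0,-1.7],
  [54,60,0,0,0,-3.5],
  [82,90,0,0,0,-5.2],
  [109,120,0,0,0,-7],
  [137,150,0,0,0,-8.7],
  [164,180,0,0,0,-10.4],
  [191,210,0,0,0,-12.2],
  [219,240,0,0,0,-13.9],
], jaw=60)

```text
time_s: 0.77
ee_pos: [339.6, 347.1, 248.2]
orientation: [[0.998, -0.06, -0.0], [-0.06, -0.998, -0.0], [-0.0, 0.0, -1.0]]
force: [0.6, -0.3, -0.4]
grip_width: 0.701
grip_force: 0.0
```

```bash
cat >> h.py <<'E'
YAW=-3.6
def goto(p,yaw=YAW):
    s=monitor.get_state(); R=np.array(s['orientation']).reshape(3,3); t=np.array(s['ee_pos'])
    a=np.radians(yaw); G=np.array([[np.cos(a),np.sin(a),0],[np.sin(a),-np.cos(a),0],[0,0,-1]])
    print('t',s['time_s'],'pos',t.round(1),'shift',(R.T@(np.array(p)-t)).round(1),'turn',np.degrees(cv2.Rodrigues(R.T@G)[0].ravel()).round(2),'f',np.round(s['force'],1),'grip',round(s['grip_width'],3),round(s['grip_force'],1))
E
python3 -c "
from h import *
goto([476,54,220])"
```

```text
t 0.7667 pos [339.6 347.1 248.2] shift [153.8 284.4  28.2] turn [0.01 0.01 0.15] f [ 0.6 -0.3 -0.4] grip 0.701 0.0
```

Emit:
servo_tool([
  [19,36,4,0,0,0.1],
  [38,71,7,0,0,0.1],
  [58,107,11,0,0,0.1],
  [77,142,14,0,0,0.1],
  [96,178,18,0,0,0.1],
  [115,213,21,0,0,0.1],
  [135,249,25,0,0,0.1],
  [154,284,28,0,0,0.1],
])

```text
time_s: 1.43
ee_pos: [475.7, 54.1, 220.1]
orientation: [[0.998, -0.064, 0.0], [-0.064, -0.998, 0.0], [-0.0, -0.0, -1.0]]
force: [1.1, 0.7, -0.1]
grip_width: 0.701
grip_force: 0.0
```

Emit:
servo_tool([
  [0,0,0,0,0,0],
  [0,0,0,0,0,0],
  [0,0,0,0,0,0],
  [0,0,0,0,0,0],
  [0,0,0,0,0,0],
  [0,0,0,0,0,0],
  [0,0,0,0,0,0],
  [0,0,0,0,0,0],
])

```text
time_s: 2.1
ee_pos: [475.4, 56.9, 220.4]
orientation: [[0.998, -0.062, 0.0], [-0.062, -0.998, 0.0], [0.0, -0.0, -1.0]]
force: [-0.2, -0.5, -0.4]
grip_width: 0.705
grip_force: 0.0
```

```bash
python3 -c "
from h import *
im,st=snap('wrist','w1.png')
goto([476,54,70])
hsv=cv2.cvtColor(im,cv2.COLOR_RGB2HSV)
m=cv2.inRange(hsv,(20,100,100),(35,255,255))
c=max(cv2.findContours(m,0,1)[0],key=cv2.contourArea).reshape(-1,2)
print(c.min(0),c.max(0))
P=onz('wrist',c,73,st)[:,:2].astype(np.float32);print(cv2.minAreaRect(P),cv2.boxPoints(cv2.minAreaRect(P)))
"
```

```text
t 2.15 pos [475.4  56.8 220.4] shift [  0.7   2.7 150.4] turn [-0.01 -0.01  0.01] f [ 0.7  1.  -0.2] grip 0.704 0.0
[598 308] [639 384]
((361.57861328125, -158.4324493408203), (69.7703628540039, 31.945791244506836), 10.865897178649902) [[ 324.3078  -149.32216]
 [ 330.32996 -180.6952 ]
 [ 398.84943 -167.54274]
 [ 392.82727 -136.1697 ]]
```

View pics/w1.png

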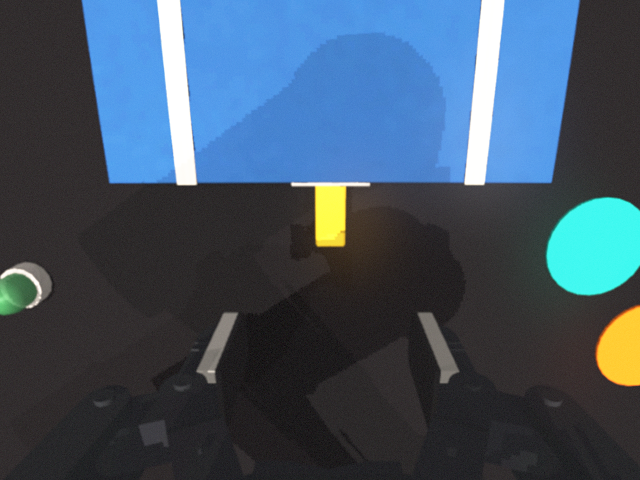

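The wrist view shows the tab at columns 316–346, rows 185–233 (top face). It is slightly right of the finger centre line.

```bash
python3 -c "
from h import *
st=monitor.get_state()
print(onz('wrist',[[316,186],[346,186],[317,233],[345,233]],73,st).round(1))
print(onz('wrist',[[109,183],[553,183]],82,st).round(1))
"
```

```text
[[503.1  62.4  73. ]
 [501.9  43.   73. ]
 [471.1  64.1  73. ]
 [469.9  45.2  73. ]]
[[515.6 192.8  82. ]
 [497.8 -87.8  82. ]]
```

Emit:
servo_tool([
  [0,2,30,0,0,0],
  [0,2,60,0,0,0],
  [0,2,90,0,0,0],
  [0,2,120,0,0,0],
  [0,2,140,0,0,0],
  [0,2,154,0,0,0],
  [0,2,154,0,0,0],
  [0,2,154,0,0,0],
], jaw=50)

```text
time_s: 2.82
ee_pos: [475.2, 54.2, 66.0]
orientation: [[0.998, -0.063, -0.001], [-0.063, -0.998, -0.001], [-0.001, 0.001, -1.0]]
force: [0.0, 0.7, 1.1]
grip_width: 0.586
grip_force: 0.0
```

Emit:
servo_tool([
  [0,0,0,0,0,0],
  [0,0,0,0,0,0],
  [0,0,0,0,0,0],
  [0,0,0,0,0,0],
  [0,0,0,0,0,0],
  [0,0,0,0,0,0],
  [0,0,0,0,0,0],
  [0,0,0,0,0,0],
], jaw=10, squeeze=40)

```text
time_s: 3.48
ee_pos: [476.3, 55.0, 67.6]
orientation: [[0.998, -0.063, 0.003], [-0.063, -0.998, 0.002], [0.002, -0.002, -1.0]]
force: [-3.0, 4.4, 8.0]
grip_width: 0.224
grip_force: 40.5
```

```bash
python3 -c "
from h import *
goto([475,54.4,66])
# arc in tool axes (tool x = case x, tool z = down): grasp start at angle
for th in np.arange(0,1.81,0.1125):
    f=lambda t:np.array([-192*np.cos(t)+10*np.sin(t), 192*np.sin(t)+10*np.cos(t)])
    d=f(th)-f(0); print(round(th,3),d.round(0),end=' ')
"
```

```text
t 3.4833 pos [476.3  55.   67.6] shift [-1.2  0.7  1.6] turn [-0.1  -0.14 -0.03] f [-3.   4.4  8. ] grip 0.224 40.5
0.0 [0. 0.] 0.112 [ 2. 21.] 0.225 [ 7. 43.] 0.338 [14. 63.] 0.45 [23. 83.] 0.562 [ 35. 101.] 0.675 [ 48. 118.] 0.788 [ 64. 133.] 0.9 [ 80. 147.] 1.012 [ 99. 158.] 1.125 [118. 168.] 1.238 [139. 175.] 1.35 [160. 180.] 1.463 [181. 182.] 1.575 [203. 182.] 1.688 [224. 180.] 1.8 [245. 175.]
```

Emit:
servo_tool([
  [2,0,-21,0,0,0],
  [7,0,-43,0,0,0],
  [14,0,-63,0,0,0],
  [23,0,-83,0,0,0],
  [35,0,-101,0,0,0],
  [48,0,-118,0,0,0],
  [64,0,-133,0,0,0],
  [80,0,-147,0,0,0],
])

```text
time_s: 4.15
ee_pos: [555.7, 50.1, 214.3]
orientation: [[0.998, -0.064, 0.001], [-0.064, -0.998, 0.002], [0.001, -0.003, -1.0]]
force: [6.1, 5.8, -13.0]
grip_width: 0.222
grip_force: 40.3
```

```bash
python3 -c "
from h import *
goto([556,49.4,213])"
```

```text
t 4.15 pos [555.7  50.1 214.3] shift [0.4 0.7 1.3] turn [-0.15 -0.05 -0.07] f [  6.1   5.8 -13. ] grip 0.222 40.3
```

Emit:
servo_tool([
  [19,0,-11,0,0,0],
  [38,0,-21,0,0,0],
  [59,0,-28,0,0,0],
  [80,0,-33,0,0,0],
  [101,0,-35,0,0,0],
  [123,0,-35,0,0,0],
  [144,0,-33,0,0,0],
  [165,0,-28,0,0,0],
])

```text
time_s: 4.82
ee_pos: [720.6, 39.8, 242.1]
orientation: [[0.998, -0.063, 0.001], [-0.063, -0.998, 0.002], [0.001, -0.002, -1.0]]
force: [-1.3, 7.2, 0.9]
grip_width: 0.228
grip_force: 47.2
```

Emit:
servo_tool([
  [0,0,0,0,0,0],
  [0,0,0,0,0,0],
  [0,0,0,0,0,0],
  [0,0,0,0,0,0],
  [0,0,0,0,0,0],
  [0,0,0,0,0,0],
  [0,0,0,0,0,0],
  [0,0,0,0,0,0],
], jaw=50)

```text
time_s: 5.48
ee_pos: [719.7, 38.5, 241.8]
orientation: [[0.998, -0.064, 0.001], [-0.064, -0.998, 0.0], [0.001, -0.0, -1.0]]
force: [-0.1, 0.0, -0.1]
grip_width: 0.587
grip_force: 0.0
```

Emit:
servo_tool([
  [0,0,-10,0,0,0],
  [0,0,-30,0,0,0],
  [0,0,-60,0,0,0],
  [0,0,-90,0,0,0],
  [-10,0,-110,0,0,0],
  [-40,0,-120,0,0,0],
  [-80,0,-120,0,0,0],
  [-120,0,-120,0,0,0],
])

```text
time_s: 6.15
ee_pos: [599.4, 46.1, 362.1]
orientation: [[0.998, -0.065, 0.001], [-0.065, -0.998, 0.0], [0.001, -0.0, -1.0]]
force: [0.2, 1.1, 0.8]
grip_width: 0.585
grip_force: 0.0
```

```bash
python3 -c "
from h import *
snap('top','top1.png'); snap('scene','scene1.png')
goto([556,49.4,213])"
```

```text
t 6.25 pos [595.4  45.7 363.9] shift [-39.8  -1.  150.8] turn [-0.08 -0.09 -0.01] f [ 1.4 -0.5 -0. ] grip 0.588 0.0
```

View pics/scene1.png

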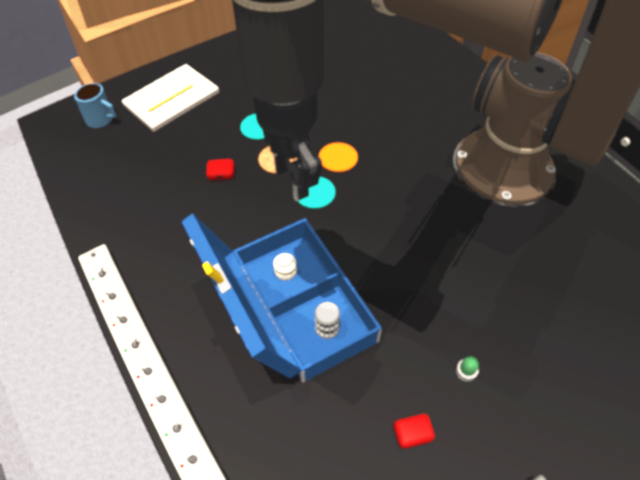

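View pics/top1.png

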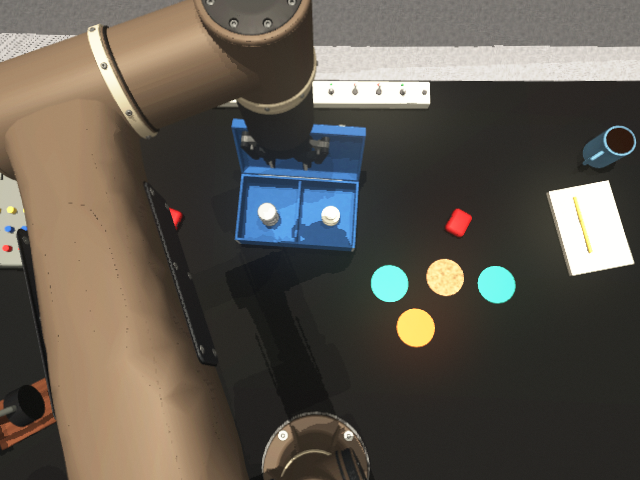

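The scene view shows the lid lying open. The barred silver cage with a dark core, at (326,318), is in the left compartment (top view (268,213)). The white insulator is in the right one (top view (330,215)).

```bash
python3 -c "
from h import *
im=cv2.imread('pics/top1.png'); hsv=cv2.cvtColor(im,cv2.COLOR_BGR2HSV)
m=cv2.inRange(hsv,(0,0,140),(180,70,255)); 
for b in((245,190,298,240),(305,190,355,240)):
    k=np.zeros_like(m); k[b[1]:b[3],b[0]:b[2]]=m[b[1]:b[3],b[0]:b[2]]
    c=max(cv2.findContours(k,0,1)[0],key=cv2.contourArea).reshape(-1,2); print(cv2.minEnclosingCircle(c), onz('top',[cv2.minEnclosingCircle(c)[0]],70).round(1))
c=cv2.resize(im[165:260,225:370],None,fx=4,fy=4,interpolation=2); s=cv2.imread('pics/scene1.png')[210:385,225:385]
cv2.imwrite('pics/crop1.png',np.vstack([c,np.hstack([cv2.resize(s,None,fx=1.2,fy=1.2),np.zeros((210,580-192,3),np.uint8)])]))
"
```

```text
((266.65093994140625, 212.0471649169922), 9.756158828735352) [[579.7 117.2  70. ]]
((330.0, 215.36842346191406), 9.837140083312988) [[572.9 -30.5  70. ]]
```

View pics/crop1.png

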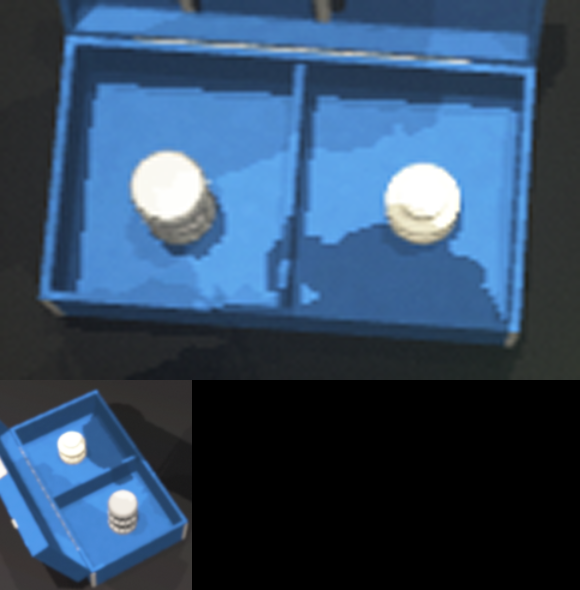

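The crop confirms it: the tall cage is on the left with its top at pixel (267,212), centred in its compartment.

Emit:
servo_tool([
  [-3,-10,18,0,0,0],
  [-6,-20,36,0,0,0],
  [-9,-30,54,0,0,0],
  [-12,-40,72,0,0,0],
  [-15,-50,95,0,0,0],
  [-18,-60,120,0,0,0],
  [-22,-70,142,0,0,0],
  [-22,-70,142,0,0,0],
], jaw=75)

```text
time_s: 6.92
ee_pos: [580.4, 118.1, 215.3]
orientation: [[0.998, -0.063, -0.006], [-0.063, -0.998, -0.002], [-0.006, 0.002, -1.0]]
force: [-1.7, -0.1, -1.0]
grip_width: 0.881
grip_force: 0.0
```

Emit:
servo_tool([
  [0,0,0,0,0,0],
  [0,0,0,0,0,0],
  [0,0,0,0,0,0],
  [0,0,0,0,0,0],
  [0,0,0,0,0,0],
  [0,0,0,0,0,0],
  [0,0,0,0,0,0],
  [0,0,0,0,0,0],
])

```text
time_s: 7.58
ee_pos: [582.7, 117.4, 219.5]
orientation: [[0.998, -0.064, 0.0], [-0.064, -0.998, 0.0], [0.0, -0.0, -1.0]]
force: [0.0, -0.1, -0.3]
grip_width: 0.877
grip_force: 0.0
```

```bash
python3 -c "
from h import *
im,st=snap('wrist','w2.png'); np.save('w2.npy',[*st['ee_pos'],*np.ravel(st['orientation'])])
goto([580,117,52])
"
```

```text
t 7.6333 pos [582.7 117.4 219.4] shift [ -2.7   0.5 167.4] turn [-0.   -0.01 -0.07] f [ 0.4  0.1 -0.1] grip 0.879 0.0
```

View pics/w2.png

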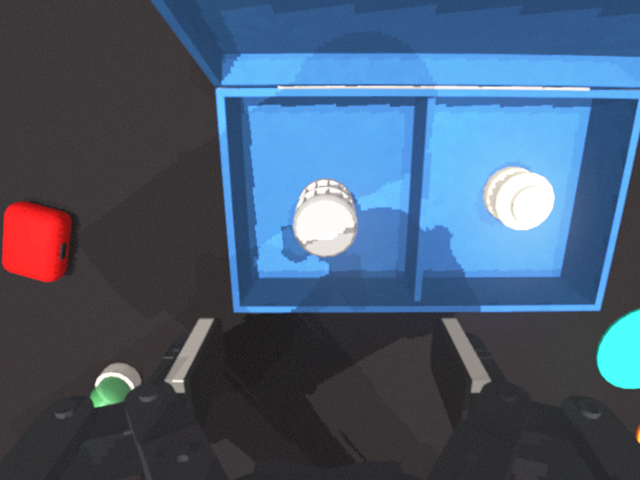

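The wrist view shows the cage's top disc at columns 293–357, rows 194–258, centre about (325,226).

```bash
python3 -c "
from h import *
v=np.load('w2.npy'); st=dict(ee_pos=v[:3],orientation=v[3:])
print(onz('wrist',[[325,226],[325,194],[325,258],[293,226],[357,226]],70,st).round(1))
print(onz('wrist',[[220,92],[233,310],[602,308]],58,st).round(1))
"
```

```text
[[582.3 119.   70. ]
 [604.3 117.6  70. ]
 [559.2 120.6  70. ]
 [583.7 140.6  70. ]
 [580.9  97.5  70. ]]
[[672.6 180.5  58. ]
 [516.8 193.2  58. ]
 [499.4 -88.6  58. ]]
```

Emit:
servo_tool([
  [-1,-1,30,0,0,0],
  [-1,-1,60,0,0,0],
  [-1,-1,90,0,0,0],
  [-1,-1,115,0,0,0],
  [-1,-1,135,0,0,0],
  [-1,-1,150,0,0,0],
  [-1,-1,160,0,0,0],
  [-1,-1,167,0,0,0],
])

```text
time_s: 8.3
ee_pos: [581.4, 118.3, 51.1]
orientation: [[0.998, -0.064, -0.001], [-0.064, -0.998, -0.001], [-0.001, 0.001, -1.0]]
force: [-0.4, 0.3, -0.4]
grip_width: 0.879
grip_force: 0.0
```

Emit:
servo_tool([
  [0,0,0,0,0,0],
  [0,0,0,0,0,0],
  [0,0,0,0,0,0],
  [0,0,0,0,0,0],
  [0,0,0,0,0,0],
  [0,0,0,0,0,0],
  [0,0,0,0,0,0],
  [0,0,0,0,0,0],
], jaw=35, squeeze=40)

```text
time_s: 8.97
ee_pos: [582.4, 118.9, 53.3]
orientation: [[0.998, -0.063, 0.002], [-0.063, -0.998, 0.001], [0.002, -0.001, -1.0]]
force: [-1.2, 0.4, 6.2]
grip_width: 0.516
grip_force: 41.2
```

Emit:
servo_tool([
  [0,0,0,0,0,0],
  [0,0,0,0,0,0],
  [0,0,0,0,0,0],
  [0,0,0,0,0,0],
  [0,0,0,0,0,0],
  [0,0,0,0,0,0],
  [0,0,0,0,0,0],
  [0,0,0,0,0,0],
])

```text
time_s: 9.63
ee_pos: [582.4, 118.9, 53.3]
orientation: [[0.998, -0.063, 0.002], [-0.063, -0.998, 0.001], [0.002, -0.001, -1.0]]
force: [-0.9, 1.0, 6.1]
grip_width: 0.516
grip_force: 41.2
```

Emit:
servo_tool([
  [0,0,-5,0,0,0],
  [0,0,-15,0,0,0],
  [0,0,-30,0,0,0],
  [0,0,-50,0,0,0],
  [0,0,-70,0,0,0],
  [0,0,-90,0,0,0],
  [0,0,-110,0,0,0],
  [0,0,-120,0,0,0],
])

```text
time_s: 10.3
ee_pos: [582.5, 118.7, 175.6]
orientation: [[0.998, -0.064, 0.003], [-0.064, -0.998, 0.001], [0.003, -0.001, -1.0]]
force: [-0.1, 0.1, -1.9]
grip_width: 0.514
grip_force: 40.9
```

```bash
python3 -c "
from h import *
goto([437.6,-308.8,172],-30)"
```

```text
t 10.3 pos [582.5 118.7 175.6] shift [-117.4  435.9    2.6] turn [-0.12 -0.15 26.35] f [-0.1  0.1 -1.9] grip 0.514 40.9
```

Emit:
servo_tool([
  [-10,25,0,0,0,0],
  [-25,60,0,0,0,0],
  [-40,100,0,0,0,0],
  [-55,140,0,0,0,0],
  [-70,180,0,0,0,0],
  [-85,220,0,0,0,0],
  [-98,255,0,0,0,0],
  [-108,280,0,0,0,0],
])

```text
time_s: 10.97
ee_pos: [453.6, -156.3, 172.3]
orientation: [[0.998, -0.065, -0.001], [-0.065, -0.998, 0.0], [-0.001, -0.0, -1.0]]
force: [0.4, 0.3, -1.5]
grip_width: 0.515
grip_force: 41.1
```

Emit:
servo_tool([
  [-4,15,0,0,0,0],
  [-7,30,0,0,0,0],
  [-9,40,0,0,0,0],
  [-9,45,0,0,0,0],
  [-9,45,0,0,0,0],
  [-9,45,0,0,0,0],
  [-9,45,0,0,0,0],
  [-9,45,0,0,0,0],
])

```text
time_s: 11.63
ee_pos: [444.5, -197.7, 172.2]
orientation: [[0.998, -0.063, -0.0], [-0.063, -0.998, 0.0], [-0.0, -0.0, -1.0]]
force: [-0.0, -0.0, -1.2]
grip_width: 0.515
grip_force: 41.1
```

```bash
python3 -c "
from h import *
im,st=snap('wrist','w3.png')
goto([437.6,-308.8,52])
hsv=cv2.cvtColor(im,cv2.COLOR_RGB2HSV); m=cv2.inRange(hsv,(5,40,80),(30,255,255))
for c in cv2.findContours(m,0,1)[0]:
    if cv2.contourArea(c)>800:
        P=onz('wrist',c.reshape(-1,2),4,st)[:,:2].astype(np.float32); print(c.reshape(-1,2).min(0),c.reshape(-1,2).max(0),cv2.minEnclosingCircle(P),cv2.minAreaRect(P))
"
```

```text
t 11.6833 pos [ 444.4 -197.7  172.3] shift [  0.2 111.3 120.3] turn [-0.    0.01 -0.01] f [ 0.5  0.5 -1.5] grip 0.517 41.1
[406 144] [555 301] ((428.05328369140625, -308.7403564453125), 62.52265167236328) ((433.134521484375, -314.2669677734375), (120.42772674560547, 101.940673828125), 48.109230041503906)
[33  0] [82 62] ((580.4228515625, -28.442808151245117), 22.372426986694336) ((576.7538452148438, -34.973724365234375), (26.23310661315918, 43.30697250366211), 60.673301696777344)
```

View pics/w3.png

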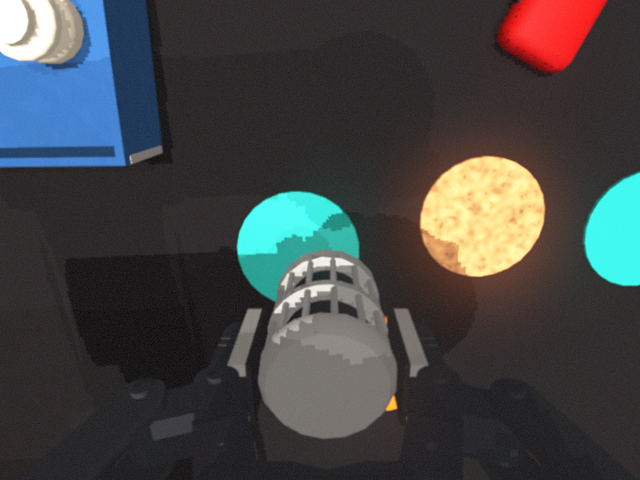

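The cage hangs straight in the jaws. The cork mat spans columns 420–545, rows 156–277, centre about (482,216).

```bash
python3 -c "
from h import *
st=monitor.get_state()
print(onz('wrist',[[482,216],[420,218],[545,213],[488,156],[476,277]],4,st).round(1))
p=onz('wrist',[[482,216]],4,st)[0];goto([437.5,-309.5,55])
"
```

```text
[[ 438.6 -308.7    4. ]
 [ 439.9 -264.     4. ]
 [ 438.  -354.4    4. ]
 [ 481.4 -310.6    4. ]
 [ 390.8 -306.7    4. ]]
t 11.6833 pos [ 444.4 -197.7  172.3] shift [1.000e-01 1.120e+02 1.173e+02] turn [-0.    0.01 -0.01] f [ 0.5  0.5 -1.5] grip 0.517 41.1
```

Emit:
servo_tool([
  [0,20,0,0,0,0],
  [0,45,0,0,0,0],
  [0,75,5,0,0,0],
  [0,95,15,0,0,0],
  [0,106,30,0,0,0],
  [0,111,50,0,0,0],
  [0,111,70,0,0,0],
  [0,111,80,0,0,0],
])

```text
time_s: 12.35
ee_pos: [436.0, -308.7, 90.0]
orientation: [[0.998, -0.065, -0.003], [-0.065, -0.998, 0.001], [-0.003, -0.001, -1.0]]
force: [-0.5, -0.0, -1.8]
grip_width: 0.518
grip_force: 41.3
```

Emit:
servo_tool([
  [0,0,6,0,0,0],
  [0,0,14,0,0,0],
  [0,0,22,0,0,0],
  [0,0,29,0,0,0],
  [0,0,34,0,0,0],
  [0,0,37,0,0,0],
  [0,0,37,0,0,0],
  [0,0,37,0,0,0],
])

```text
time_s: 13.02
ee_pos: [437.2, -309.2, 55.4]
orientation: [[0.998, -0.064, 0.0], [-0.064, -0.998, -0.0], [0.0, 0.0, -1.0]]
force: [0.7, -0.3, -1.3]
grip_width: 0.518
grip_force: 41.3
```

```bash
python3 -c "
from h import *
goto([438,-308.8,52.3])"
```

```text
t 13.0167 pos [ 437.2 -309.2   55.4] shift [ 0.7 -0.4  3.1] turn [ 0.01 -0.01 -0.05] f [ 0.7 -0.3 -1.3] grip 0.518 41.3
```

Emit:
servo_tool([
  [0,0,0.5,0,0,0],
  [0,0,1,0,0,0],
  [0,0,1.5,0,0,0],
  [0,0,2,0,0,0],
  [0,0,2.5,0,0,0],
  [0,0,3,0,0,0],
  [0,0,3,0,0,0],
  [0,0,3,0,0,0],
])

```text
time_s: 13.68
ee_pos: [437.1, -309.1, 52.4]
orientation: [[0.998, -0.064, 0.0], [-0.064, -0.998, -0.0], [0.0, 0.0, -1.0]]
force: [0.8, -0.5, 0.7]
grip_width: 0.519
grip_force: 41.4
```

Emit:
servo_tool([
  [0,0,0.3,0,0,0],
  [0,0,0.5,0,0,0],
  [0,0,0.5,0,0,0],
  [0,0,0.5,0,0,0],
  [0,0,0.5,0,0,0],
  [0,0,0.5,0,0,0],
  [0,0,0.5,0,0,0],
  [0,0,0.5,0,0,0],
])

```text
time_s: 14.35
ee_pos: [437.2, -309.1, 52.3]
orientation: [[0.998, -0.064, 0.0], [-0.064, -0.998, -0.0], [0.0, 0.0, -1.0]]
force: [-1.7, 2.2, 5.0]
grip_width: 0.515
grip_force: 41.8
```

Emit:
servo_tool([
  [0,0,0,0,0,0],
  [0,0,0,0,0,0],
  [0,0,0,0,0,0],
  [0,0,0,0,0,0],
  [0,0,0,0,0,0],
  [0,0,0,0,0,0],
  [0,0,0,0,0,0],
  [0,0,0,0,0,0],
], jaw=75)

```text
time_s: 15.02
ee_pos: [437.1, -309.1, 51.8]
orientation: [[0.998, -0.064, -0.0], [-0.064, -0.998, -0.0], [-0.0, 0.0, -1.0]]
force: [-0.1, 0.3, 0.1]
grip_width: 0.883
grip_force: 0.0
```

Emit:
servo_tool([
  [0,0,-5,0,0,0],
  [0,0,-15,0,0,0],
  [0,0,-30,0,0,0],
  [0,0,-55,0,0,0],
  [0,0,-85,0,0,0],
  [0,0,-115,0,0,0],
  [0,0,-140,0,0,0],
  [0,0,-150,0,0,0],
])

```text
time_s: 15.68
ee_pos: [438.5, -309.9, 207.0]
orientation: [[0.998, -0.063, 0.006], [-0.063, -0.998, -0.003], [0.006, 0.002, -1.0]]
force: [0.3, 0.2, 0.4]
grip_width: 0.878
grip_force: 0.0
```

Emit:
servo_tool([
  [0,0,0,0,0,0],
  [0,0,0,0,0,0],
  [0,0,0,0,0,0],
  [0,0,0,0,0,0],
  [0,0,0,0,0,0],
  [0,0,0,0,0,0],
  [0,0,0,0,0,0],
  [0,0,0,0,0,0],
])

```text
time_s: 16.35
ee_pos: [437.0, -309.1, 201.4]
orientation: [[0.998, -0.064, -0.001], [-0.064, -0.998, 0.0], [-0.001, -0.0, -1.0]]
force: [-0.5, -0.5, 0.3]
grip_width: 0.879
grip_force: 0.0
```

```bash
python3 -c "
from h import *
w,st=snap('wrist','w4.png'); s,_=snap('scene','scene2.png')
cv2.imwrite('pics/fin.png',cv2.cvtColor(np.hstack([cv2.resize(w,(400,300)),cv2.resize(s,(400,300))]),4))
goto([438,-308.8,52.3])"
```

```text
t 16.45 pos [ 437.  -309.1  201.6] shift [  1.   -0.4 149.3] turn [-0.    0.02 -0.07] f [-0.3 -0.1  0.4] grip 0.877 0.0
```

View pics/fin.png

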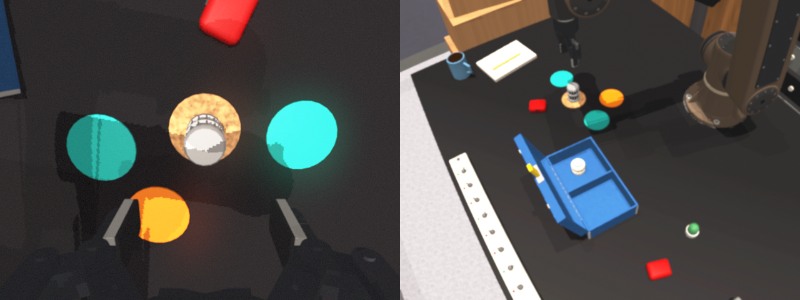

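The cage stands upright at the centre of the cork mat (left half, about (205,135)). The lid is open, the insulator is in its compartment, and the other items are where they were.

```bash
python3 -c "
from h import *
print(workorder.close_job())"
```

```text
the job is handed in; nothing more can be done
None
```

I opened the lid and it stays back by itself, set the cage upright on the cork mat, and handed the job in at about 16.5 s; the final pictures show nothing else moved, and no verdict came back.

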